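# Make the honing machine safe and crack its wheel knob loose for a wheel change

### The job

The wheel of the cordless honing machine is to be changed. Pull the battery pack straight up out of the machine and stand it fully home in the empty charger; then take the big T-handle square key out of the wooden block, put it fully into the socket of the wheel's clamp knob, slacken the knob about a quarter turn anticlockwise with it, and leave the key standing in the knob. Leave the small key, the bar of honing compound, and the tin and gouge to the left of the machine where they are.

Things in the scene. Friction and masses are not known exactly. Their poses are not given: they have to be found in the camera images.
- honer: cordless honing machine, grey housing 190 x 270 x 85 mm (x, y, z), fixed, origin under its centre, z up. On the deck (85 mm up) a locked horizontal wooden wheel, 160 mm across, centre (0, 45) mm, top 112 mm above the bench, with the clamp knob on its middle; battery bay at (0, -90) mm. Steel tool-rest bar along y at x = 88 mm, y -35 to 125 mm, top 137 mm above the bench
- pack_bay (a point): centre of the battery bay's mouth: rectangular well in the deck, 42 mm deep, axes as the machine's. Two sprung detent balls on its x sides hold the pack; they let go within the first 15 mm of a straight pull up of some 10 to 20 N, after that the pack is free
- pack: black battery pack, 0.2 to 0.35 kg, upright; origin at the centre of its stem's underside, z up. Stem 35 (x) x 38 (y) x 40 mm tall (lowest 6 mm: 29 x 32), head above it 46 (x) x 58 (y) mm, z = 40 to 88 mm. At the start it is plugged in the bay, head on the deck, origin 45 mm above the bench, axes as the machine's. No button or catch to work
- pack_head (a point): middle of the pack's head, 64 mm above the pack's origin, same axes: the place to grip, closing along x on the two flat sides 46 mm apart
- charger: grey charger, 110 x 100 x 55 mm, fixed to the bench, origin at the centre of its underside, z up. In the middle of its top is a rectangular pocket 42 (x) x 45 (y) mm, 43 mm deep, without detent, for the pack's stem (pack x along charger x, either way round). Fully home, the pack's head rests on the charger's top and the pack's origin is 15 mm above the bench.
- key_block: wooden block, 150 (x) x 70 (y) x 60 mm, fixed, origin at the centre of its underside. Two round holes, 22 mm wide and 48 mm deep (floor 12 mm above the bench), at x = -37.5 and +37.5 mm, hold the two T-handle keys upright, either one in either hole.
- square_key: big T-handle square key, 0.17 to 0.24 kg, standing upright in one hole of the block; origin at the centre of its lower tip (12 mm above the bench at the start), z up to the handle. Steel shank 14 mm square, 110 mm long, its flats facing along x and y; lowest 5 mm tapered to 9 mm square. 132 mm tall in all
- key_grip (a point): middle of the big key's crossbar, 121 mm above its tip, same axes. Black bar 100 (x) x 20 (y) x 22 mm (z): grip it here, closing along y on its flat sides
- small_key: smaller T-handle key, to stay in the block (it slips in the knob's socket): shank 11 mm square, crossbar 70 x 16 x 18 mm, 98 mm tall in all (top 110 mm above the bench), origin at its lower tip
- knob_socket (a point): centre of the mouth of the square steel socket in the top of the clamp knob, 144 mm above the bench, z up; turns with the knob. 15.5 mm across flats, the flats facing along x and y, 24 mm deep; a bevel widens the top 4 mm to 23.5 mm. The key fits in four ways, 90 degrees apart, with 6 degrees of play either way. Key fully in: tip 24 mm below this point
- wheel_knob (a joint): angle of the clamp knob, rad: 0 is tight (a stop), growing as it is slackened, anticlockwise seen from above. Stiff, about 0.25 N m; stays where left. The knob is black, 30 mm tall, with four lobes at the corners of the socket, 63 mm across the lobes
- compound_bar: bystander: whitish bar of honing compound, 50 x 85 x 28 mm, lying on the bench, origin under its centre
- gouge_a: bystander: carving gouge 240 mm long, 28 mm thick, lying along its own x on the bench to the left of the machine, origin under its middle
- wax_tin: bystander: round steel tin, 76 mm across, 45 mm tall, to the left of the machine, origin under its centre
Mind the look-alikes: they are no part of the job. Leave any pink look-alike of the pack alone. Leave any blue look-alike of the square_key alone.

How it is judged:
On the way, in this order (a step that is already met when the one before it is completed fails the run):
1. the battery pack is pulled up out of the machine's bay (z of pack in the frame of honer above 0.083 m), for 0.05 s.
2. the pack stands fully home in the charger (horizontal distance between pack and charger below 0.008 m and height (world z) of pack below 0.019 m and angle between pack's own z axis and vertical below 0.1 rad), for 0.2 s.
3. the big key is fully in the knob's socket (horizontal distance between square_key and knob_socket below 0.004 m and z of square_key in the frame of knob_socket below -0.019 m and angle between square_key's own z axis and vertical below 0.15 rad), for 0.1 s.
4. the knob is slackened about a quarter turn with the key in it (value of joint wheel_knob above 1.15 rad and z of square_key in the frame of knob_socket below -0.016 m and horizontal distance between square_key and knob_socket below 0.005 m), for 0.1 s.
At the end, for the whole second after the job is handed in: Pack at rest in the charger, home to 4 mm, within 8 mm of centre and 0.1 rad of upright; big key at rest in the knob's socket, tip at least 16 mm deep, within 5 mm of the axis and 0.15 rad of upright; knob 1.15 to 2.1 rad (66 to 120 degrees) from tight (all of step 2 and all of step 4 and linear speed of each of pack, square_key below 0.02 m/s and angle between square_key's own z axis and vertical below 0.15 rad and value of joint wheel_knob below 2.1 rad); the robot touches nothing.
It fails at once if the knob is turned while the battery pack is still in the machine (value of joint wheel_knob above 0.2 rad and horizontal distance between pack and pack_bay below 0.03 m and z of pack in the frame of pack_bay below -0.015 m).
It fails at once if the small key, the bar of compound, or the tin or gouge left of the machine is moved more than 30 mm (distance of any of small_key, compound_bar, gouge_a, wax_tin from where it was at the start of the episode above 0.03 m).
It also fails if it takes over 61 s, if anything falls off the work surface, if the arm or the gripper's body presses on something with over 40 N, if the wrist force passes 120 N, or if a joint passes its speed limit or range.

### The arm

A 6-joint arm with a two-finger parallel gripper is mounted at the origin on the work surface. World frame = base frame: x ahead of the robot, y to its left, z up, the work surface at z = 0. Lengths are in m, angles in rad, forces in N, time in s.
With the tool pointing down it reaches from about 0.35 to 0.775 m from the base axis. Payload 7.3 kg.
Tool frame: the origin (TCP) lies midway between the tips of the shut fingers; the grasp point (between the pads) lies 19 mm behind it (tcp_to_grasp is the distance from the TCP to the grasp point, in m); z points along the fingers, y is the line along which they close (so a half turn about z gives the same grasp; the last joint's range is limited). The gripper opens to 92 mm and grips with 3 to 60 N. Pads are 19 mm wide; open, the fingers measure 130 mm over their backs; the gripper's body (75 mm by 190 mm) begins 47 mm behind the grasp point.
Start: joints at [1.075, 0.342, 1.524, -0, 1.275, -0.146], TCP at [0.18, 0.493, 0.227] pointing down, gripper open.
Joint ranges: [-2.53, 2.53], [-0.77, 2.02], [0.04, 2.7], [-1, 4.14], [0.28, 2.66], [-3.11, 3.11]. Speed limits (rad/s): [2.57, 2.57, 3.14, 3.14, 3.14, 3.14].

### API

Orientations are given as [roll, pitch, yaw] about the fixed x, y, z axes, in that order (R = Rz(yaw) Ry(pitch) Rx(roll)).
In Python, from cell import observe, read_camera, calibration, hand_in, tcp_to_grasp gives the robot as it stands.
- The arm moves only by the tool send_rows, never from a script. Its argument "targets" is a list of rows, each a list of 5 numbers: the opening, from 0 (shut) to 1 (fully open), then the shift along the world's x, y, z in m, then the turn about the world's z in rad. A call has 1 to 5 rows; each row shifts and turns the commanded pose from where the row before left it; what a row does not reach is not made up. A row lasts 1/10 s, in which the tool goes at most 50 mm and 8.59 degrees, less where a joint would pass 70% of its speed; a pose out of reach is approached as far as the arm can. A call is refused whole if a number of a shift passes 0.05 or a number of a turn 0.15, either way. A call with a gripper value outside its range is refused whole. The fingers move at their own pace and stop on an object; "grip_force" is the grip in N (left out, the last holds). Time passes only in rows, so rows that do not move let the fingers close. It gives the time, the measured TCP pose, the force, the opening and the grip force at its end, in the units of the state.
- observe(): the state, without advancing time (a new reading comes with each control period).
- read_camera(name): name is "scene" or "top" or "wrist"; returns (picture, depth): 420x560x3 uint8, red, green, blue; 420x560 float32, m along the optical axis (not along the pixel's ray), 0 where there is no reading.
- calibration(name): a dict with "intrinsics" (3x3 intrinsics, pixels), "world_to_cam" (4x4, takes a point from world to camera coordinates); the wrist camera has in their place "hand_eye" (4x4, takes a point from camera to tool coordinates, whose origin is the TCP and whose axes are the flange's). Camera axes: x right, y up, looking along -z (the intrinsics and any distortion apply to the point x, -y, -z); pixel columns grow to the right and rows downward; lengths in m; the calibration is good to about 2 mm. A picture is of the moment at which its call begins: read the wrist's pose just before it. calibration takes no time and is no camera call.
- hand_in(): hands the job in; it is judged then, once.
The state is a dict: "time": time; "qpos": joint angles; "qvel": joint speeds; "joint_efforts": joint torques, N m; "tool_pos": TCP position; "tool_rot": TCP orientation; "contact_force": force on the tool from outside, world axes, zero at the start; "torque": the same for the moment, N m; "opening": finger opening in m; "grip_force": force on a finger pad.
Only numpy, scipy, OpenCV 4.12 (cv2) and the standard library are available. Lean on these libraries where they do the work, as an engineer would, in place of code of your own. Each camera call takes 0.05 s, during which the arm holds its last target. There are 200 camera calls.

## Working session

There is one attempt and no reset: what is moved stays moved. The work goes in short steps, Python scripts to look and compute and a tool call to move; the robot and the scene stay as the last step left them, time stands still between calls to the robot, and variables do not carry over. Pictures are saved under pics/ and viewed, at most 10 in all, crops included, and the job is handed in when it is done.

Besides the shell and the picture viewer there is one more tool, called after "Emit:" by a JSON object that holds its "method" and its "body". send_rows: Moves the arm, as the interface text tells. Its arguments: {"type":"object","properties":{"targets":{"type":"array","items":{"type":"array","items":{"type":"number"}}},"grip_force":{"type":"number"}},"required":["targets"]}

```bash
ls; mkdir -p pics; cat > h.py <<'E'
import numpy as np, cv2
from cell import *
def snap(n):
    s=observe(); im,d=read_camera(n); c=calibration(n); return s,im,d,c
def save(n,im): cv2.imwrite('pics/'+n,im[:,:,::-1])
E
python3 - <<'E'
from h import *
print(tcp_to_grasp, observe())
for n in ['top','scene']:
    s,im,d,c=snap(n); save(n+'0.png',im); np.savez(n+'0.npz',im=im,d=d,**c); print(n,c)
E
```

```text
pics
0.0188 {'time': 0.0, 'qpos': array([ 1.07501412e+00,  3.42721020e-01,  1.52501274e+00,  2.30424403e-05,
        1.27540872e+00, -1.46014873e-01]), 'qvel': array([ 8.92287950e-04, -5.45769203e-04,  5.39786182e-05,  7.30973542e-04,
       -4.94724920e-04,  1.13908481e-03]), 'joint_efforts': array([-1.30177123e-03, -4.31227720e+01, -2.44212806e+01,  7.16271345e-02,
        5.60293312e-02, -1.40899874e-04]), 'tool_pos': array([0.17969032, 0.49285744, 0.22604735]), 'tool_rot': array([-3.14006252e+00, -2.47294005e-04,  2.79181840e+00]), 'contact_force': array([ 0.37488634, -0.77662227,  0.66013103]), 'torque': array([-0.01183576, -0.00160439,  0.0030312 ]), 'grip_force': 0.0, 'opening': 0.09166191440572678}
top {'intrinsics': array([[461.22199817,   0.        , 273.9762462 ],
       [  0.        , 461.22199817, 213.57624004],
       [  0.        ,   0.        ,   1.        ]]), 'world_to_cam': array([[ 0.02456   , -0.99948533,  0.02063686,  0.02881558],
       [ 0.99244489,  0.02685882,  0.11971526, -0.49222666],
       [-0.12020793,  0.01754074,  0.99259376, -1.29555059],
       [ 0.        ,  0.        ,  0.        ,  1.        ]])}
scene {'intrinsics': array([[528.78921214,   0.        , 267.91625098],
       [  0.        , 528.78921214, 212.49921313],
       [  0.        ,   0.        ,   1.        ]]), 'world_to_cam': array([[ 0.89865883,  0.43833512, -0.0165718 , -0.48114257],
       [-0.22683874,  0.49672832,  0.83773812, -0.01878644],
       [ 0.37544172, -0.74908164,  0.54582068, -1.65764534],
       [ 0.        ,  0.        ,  0.        ,  1.        ]])}
```

View pics/top0.png

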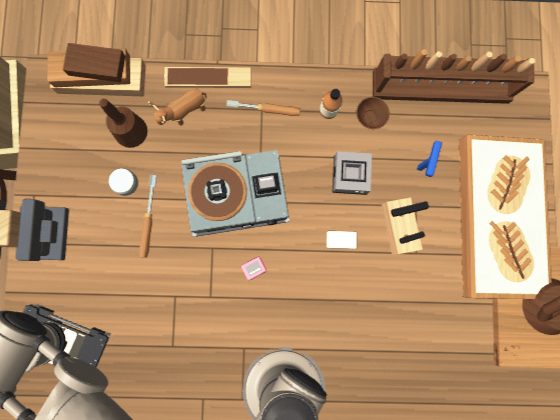

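View pics/scene0.png

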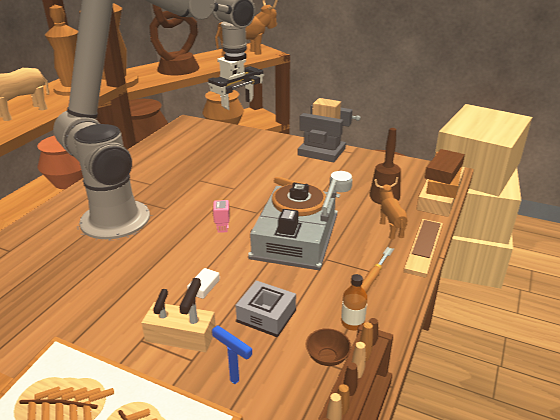

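Top view: honer around (235,193), with the wheel and knob at (217,191) and the pack at (267,185). The charger is at (352,173), the block at (404,227), the big key's bar at (409,209) and the small key at (412,237). The pink pack (254,268) and blue key (430,160) are the decoys.

```bash
cat >> h.py <<'E'
def cloud(d,K,T):
    v,u=np.mgrid[:d.shape[0],:d.shape[1]]
    p=np.stack([(u-K[0,2])/K[0,0]*d,-(v-K[1,2])/K[1,1]*d,-d],-1)
    return (p-T[:3,3])@T[:3,:3]   # R^T (p-t)
def plane(uv,z,K,T):
    r=np.array([(uv[0]-K[0,2])/K[0,0],-(uv[1]-K[1,2])/K[1,1],-1])@T[:3,:3]
    o=-T[:3,:3].T@T[:3,3]; return o+r*(z-o[2])/r[2]
def rect(P,mask,name):
    q=P[mask]
    if len(q)<5: print(name,'few',len(q)); return
    m,e=cv2.meanShift if 0 else (None,None)
    (c,s,a)=cv2.minAreaRect((q[:,:2]*1000).astype(np.float32))
    print(name,len(q),'c',np.round(c,1),'size',np.round(s,1),'ang',round(a,1),'med z',round(float(np.median(q[:,2])),4),'mean',np.round(q.mean(0),4))
E
sed -i '/meanShift/d' h.py
python3 - <<'E'
from h import *
for n in ['top','scene']:
    f=np.load(n+'0.npz'); im=f['im'].astype(int); d=f['d']; P=cloud(d,f['intrinsics'],f['world_to_cam']); ok=d>0
    v,u=np.mgrid[:420,:560]
    if n=='top':
        B={'honer':(175,295,145,240),'charger':(325,380,145,200),'block':(378,435,190,262)}
        box=lambda k:ok&(u>B[k][0])&(u<B[k][1])&(v>B[k][2])&(v<B[k][3])
        z=P[...,2]
        ref=P
        dark=im.max(-1)<70
        rect(P,box('honer')&(abs(z-.085)<.006),'deck'); rect(P,box('honer')&(abs(z-.112)<.005)&(u<250),'wheel')
        rect(P,box('honer')&(abs(z-.133)<.008)&(u>245)&(u<285)&(v>168)&(v<200),'pack head'); rect(P,box('honer')&(abs(z-.144)<.008)&(u>195)&(u<240)&(v>172),'knob')
        rect(P,box('honer')&(abs(z-.137)<.006)&(v<172)&(u<245),'rest bar')
        rect(P,box('charger')&(abs(z-.055)<.006),'charger'); rect(P,box('charger')&(z<.045)&(z>0.005)&(u>338)&(u<366)&(v>160)&(v<187),'pocket')
        rect(P,box('block')&(abs(z-.060)<.006),'block'); rect(P,box('block')&(z>.13)&(z<.16),'bigbar'); rect(P,box('block')&(z>.098)&(z<.118),'smallbar')
        print('z bench',np.round(z[300,150:400:50],4),'any zero',(~ok).mean())
    else:
        z=P[...,2]; X=P[...,0];Y=P[...,1]
        rect(P,ok&(abs(z-.133)<.006)&(abs(Y-.02)<.06)&(abs(X-.49)<.08),'pack'); 
        rect(P,ok&(abs(z-.055)<.005)&(abs(Y+.16)<.1)&(abs(X-.53)<.1),'charger')
        rect(P,ok&(z>.13)&(z<.16)&(Y<-.2)&(Y>-.4)&(abs(X-.42)<.1),'bigbar')
        rect(P,ok&(z>.138)&(z<.15)&(abs(Y-.15)<.04)&(abs(X-.5)<.04),'knob')
E
```

```text
deck 3307 c [545.6 155.8] size [194.3 269.8] ang 10.7 med z 0.0844 mean [0.5441 0.127  0.0844]
wheel 2162 c [541.8 199.7] size [163.3 156.4] ang 10.4 med z 0.1118 mean [0.5382 0.2001 0.1118]
pack head 364 c [563.9  67.3] size [45.7 57.7] ang 10.8 med z 0.1322 mean [0.563  0.0674 0.1322]
knob 231 c [539.  200.2] size [48.1 47.9] ang 11.1 med z 0.1421 mean [0.5393 0.2001 0.1422]
rest bar 272 c [625.7 216.1] size [ 14.1 159.4] ang 10.5 med z 0.1354 mean [0.625  0.2172 0.1355]
charger 1058 c [ 617.8 -180.3] size [101.1 111.5] ang 88.3 med z 0.0539 mean [ 0.6178 -0.1806  0.054 ]
pocket 211 c [ 621.4 -183.3] size [42.4 38.2] ang 86.9 med z 0.0123 mean [ 0.6248 -0.1869  0.0166]
block 981 c [ 465.1 -323.2] size [150.2  72.1] ang 11.7 med z 0.0587 mean [ 0.4618 -0.3219  0.0588]
bigbar 286 c [ 501.9 -316.5] size [ 20.2 101. ] ang 14.7 med z 0.1416 mean [ 0.5007 -0.3134  0.1415]
smallbar 152 c [ 428.1 -330.6] size [16.  69.2] ang 18.5 med z 0.1075 mean [ 0.4279 -0.3295  0.1075]
z bench [-0.0009 -0.0006 -0.0063 -0.0017 -0.002 ] any zero 0.004221938775510204
pack 98 c [557.2  56. ] size [25.5 48.1] ang 8.0 med z 0.1318 mean [0.5572 0.0549 0.1316]
charger 630 c [ 596.3 -183.8] size [104.5  68.6] ang 89.1 med z 0.0539 mean [ 0.593  -0.1868  0.0538]
bigbar 315 c [ 504.1 -320.6] size [ 19.8 100.2] ang 14.6 med z 0.1419 mean [ 0.5058 -0.3222  0.1407]
knob 27 c [529.5 178.9] size [20.8 18.2] ang 75.2 med z 0.1416 mean [0.5302 0.179  0.1418]
```

Emit:
{"method": "send_rows", "body": {"targets": [[1,0.0295,-0.0327,0,-0.0796],[1,0.0295,-0.0327,0,-0.0796],[1,0.0295,-0.0327,0,-0.0796],[1,0.0295,-0.0327,0,-0.0796],[1,0.0295,-0.0327,0,-0.0796]], "grip_force": 50}}

```text
time: 0.6
tool_pos: [0.3281, 0.3282, 0.2265]
tool_rot: [-3.141, -0.0, 2.391]
contact_force: [0.2, 0.3, -0.2]
opening: 0.0919
grip_force: 0.0
```

Emit:
{"method": "send_rows", "body": {"targets": [[1,0.0295,-0.0327,0,-0.0796],[1,0.0295,-0.0327,0,-0.0796],[1,0.0295,-0.0327,0,-0.0796],[1,0.0295,-0.0327,0,-0.0796],[1,0.0295,-0.0327,0,-0.0796]]}}

```text
time: 1.1
tool_pos: [0.4757, 0.1646, 0.2265]
tool_rot: [-3.141, -0.0, 1.992]
contact_force: [0.7, 0.7, 0.9]
opening: 0.0917
grip_force: 0.0
```

Emit:
{"method": "send_rows", "body": {"targets": [[1,0.0295,-0.0327,0,-0.0796],[1,0.0295,-0.0327,0,-0.0796],[1,0.0295,-0.0327,0,-0.0796],[1,0,0,0,0],[1,0,0,0,0]]}}

```text
time: 1.6
tool_pos: [0.5632, 0.0675, 0.2258]
tool_rot: [-3.14, -0.001, 1.756]
contact_force: [0.3, 0.9, 0.3]
opening: 0.0919
grip_force: 0.0
```

```bash
cat >> h.py <<'E'
from scipy.spatial.transform import Rotation as Ro
def wcloud(name=None):
    s,im,d,c=snap('wrist')
    if name: save(name,im)
    K=c['intrinsics']; H=c['hand_eye']
    p=cloud(d,K,np.eye(4))@H[:3,:3].T+H[:3,3]
    R=Ro.from_euler('xyz',s['tool_rot']).as_matrix()
    return s,im,d,p@R.T+s['tool_pos']
E
python3 - <<'E'
from h import *
s,im,d,P=wcloud('w0.png'); ok=d>0; z=P[...,2]
rect(P,ok&(abs(z-.133)<.006)&(abs(P[...,0]-.563)<.04)&(abs(P[...,1]-.067)<.04),'pack')
rect(P,ok&(abs(z-.085)<.006),'deck')
rect(P,ok&(abs(z-.144)<.006)&(abs(P[...,0]-.538)<.04)&(abs(P[...,1]-.2)<.04),'knob')
E
```

```text
pack 5037 c [565.7  66.4] size [46.  57.2] ang 10.5 med z 0.1328 mean [0.5654 0.068  0.1326]
deck 32001 c [492.6 104.9] size [320.4 194.2] ang 10.6 med z 0.0848 mean [0.5444 0.0947 0.0849]
knob 2576 c [543.4 186.2] size [48.  24.4] ang 10.2 med z 0.1425 mean [0.5435 0.1855 0.1424]
```

View pics/w0.png

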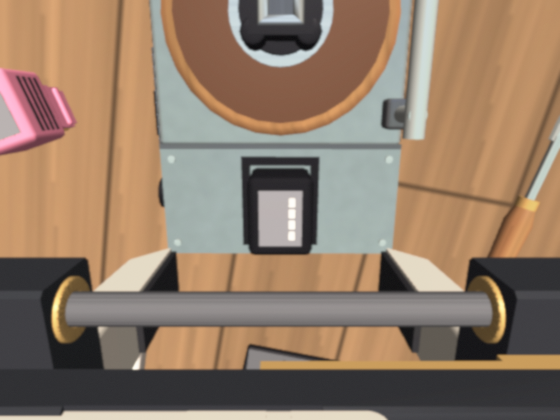

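The wrist view shows the pack between the fingers at about (280,210), with the wheel clear above it. It agrees with the top view to 2 mm.

Emit:
{"method": "send_rows", "body": {"targets": [[1,0.0016,-0.0006,-0.04,0],[1,0,0,-0.04,0],[1,0,0,-0.03,0],[1,0,0,-0.022,0],[1,0,0,0,0]]}}

```text
time: 2.15
tool_pos: [0.562, 0.069, 0.092]
tool_rot: [-3.135, -0.002, 1.759]
contact_force: [0.8, 0.4, 0.2]
opening: 0.0917
grip_force: 0.0
```

Emit:
{"method": "send_rows", "body": {"targets": [[0,0,0,0,0],[0,0,0,0,0],[0,0,0,0,0],[0,0,0,0,0],[0,0,0,0,0]], "grip_force": 50}}

```text
time: 2.65
tool_pos: [0.5653, 0.0675, 0.0954]
tool_rot: [3.14, 0.0, 1.757]
contact_force: [-0.2, 1.0, 0.1]
opening: 0.0563
grip_force: 0.0
```

Emit:
{"method": "send_rows", "body": {"targets": [[0,0,0,0,0],[0,0,0,0,0],[0,0,0,0,0],[0,0,0,0,0],[0,0,0,0,0]]}}

```text
time: 3.15
tool_pos: [0.565, 0.0675, 0.0949]
tool_rot: [3.141, 0.0, 1.757]
contact_force: [-0.6, -0.3, 3.0]
opening: 0.046
grip_force: 50.0
```

Emit:
{"method": "send_rows", "body": {"targets": [[0,0,0,0.004,0],[0,0,0,0.004,0],[0,0,0,0.004,0],[0,0,0,0.004,0],[0,0,0,0.004,0]]}}

```text
time: 3.65
tool_pos: [0.5654, 0.0675, 0.1158]
tool_rot: [3.14, 0.0, 1.757]
contact_force: [-0.6, -0.0, -2.5]
opening: 0.0456
grip_force: 50.0
```

Emit:
{"method": "send_rows", "body": {"targets": [[0,0,0,0.02,0],[0,0,0,0.025,0],[0,0,0,0.02,0],[0,0.0087,-0.0413,0,-0.036],[0,0.0087,-0.0413,0,-0.036]]}}

```text
time: 4.15
tool_pos: [0.5833, -0.0151, 0.1819]
tool_rot: [3.138, 0.001, 1.687]
contact_force: [0.6, -0.7, -1.8]
opening: 0.0459
grip_force: 50.0
```

Emit:
{"method": "send_rows", "body": {"targets": [[0,0.0087,-0.0413,0,-0.036],[0,0.0087,-0.0413,0,-0.036],[0,0.0087,-0.0413,0,-0.036],[0,0.0087,-0.0413,0,-0.036],[0,0,0,0,0]]}}

```text
time: 4.65
tool_pos: [0.6178, -0.1861, 0.1802]
tool_rot: [3.139, 0.003, 1.535]
contact_force: [0.3, -0.6, -2.9]
opening: 0.0457
grip_force: 50.0
```

```bash
python3 - <<'E'
from h import *
s,im,d,P=wcloud('w1.png'); ok=d>0; z=P[...,2]; X=P[...,0];Y=P[...,1]
print(s['tool_pos'],s['tool_rot'],s['contact_force'])
rect(P,ok&(abs(z-.055)<.006)&(abs(X-.62)<.1)&(abs(Y+.18)<.1),'charger w')
gx=s['tool_pos']
rect(P,ok&(z>.205)&(z<.23)&(abs(X-gx[0])<.035)&(abs(Y-gx[1])<.035),'packtop w')
s,im,d,c=snap('top'); P=cloud(d,c['intrinsics'],c['world_to_cam']); save('t1.png',im); z=P[...,2]; X=P[...,0];Y=P[...,1]
rect(P,(d>0)&(abs(z-.055)<.006)&(abs(X-.62)<.1)&(abs(Y+.18)<.1),'charger top')
E
```

```text
[ 0.61776004 -0.18613648  0.18020299] [3.13930596e+00 2.91358462e-03 1.53481198e+00] [ 0.27589752 -0.60533701 -2.86167003]
charger w 10380 c [ 620.2 -179.5] size [ 93.7 110.3] ang 88.1 med z 0.0548 mean [ 0.6211 -0.1637  0.0548]
packtop w 12900 c [ 617.4 -182.4] size [48.7 70. ] ang 87.6 med z 0.2179 mean [ 0.6188 -0.1773  0.2171]
charger top 228 c [ 626.2 -147.5] size [34.5 96.9] ang 87.5 med z 0.054 mean [ 0.6408 -0.1437  0.0539]
```

View pics/w1.png

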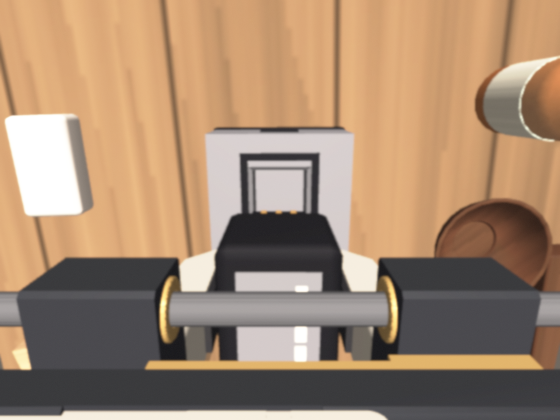

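The charger pocket is just ahead of the held pack at (280,185). Wrist and top views put its centre near (0.619, -0.181).

Emit:
{"method": "send_rows", "body": {"targets": [[0,0.002,-0.001,0,0],[0,0,0,-0.03,0],[0,0,0,-0.03,0],[0,0,0,0,0],[0,0,0,0,0]]}}

```text
time: 5.25
tool_pos: [0.6195, -0.1802, 0.1204]
tool_rot: [-3.142, -0.0, 1.543]
contact_force: [0.0, 0.0, -1.7]
opening: 0.0456
grip_force: 50.0
```

Emit:
{"method": "send_rows", "body": {"targets": [[0,0,-0.001,-0.01,0],[0,0,0,-0.008,0],[0,0,0,-0.008,0],[0,0,0,-0.008,0],[0,0,0,0,0]]}}

```text
time: 5.75
tool_pos: [0.6184, -0.182, 0.0841]
tool_rot: [-3.139, -0.001, 1.541]
contact_force: [-0.0, -0.3, -3.1]
opening: 0.0459
grip_force: 50.0
```

In the pocket without contact; continue to the bottom.

Emit:
{"method": "send_rows", "body": {"targets": [[0,0,0,-0.008,0],[0,0,0,-0.006,0],[0,0,0,-0.003,0],[0,0,0,-0.002,0],[0,0,0,0,0]]}}

```text
time: 6.25
tool_pos: [0.6191, -0.1822, 0.0665]
tool_rot: [-3.141, -0.0, 1.541]
contact_force: [-0.6, -0.6, -1.8]
opening: 0.0458
grip_force: 50.0
```

Emit:
{"method": "send_rows", "body": {"targets": [[0,0,0,-0.001,0],[0.8,0,0,0,0],[0.8,0,0,0,0],[0.8,0,0,0,0],[0.8,0,0,0,0]]}}

```text
time: 6.75
tool_pos: [0.6194, -0.1824, 0.0661]
tool_rot: [3.141, 0.0, 1.541]
contact_force: [0.2, -0.4, -0.2]
opening: 0.0717
grip_force: 0.0
```

Emit:
{"method": "send_rows", "body": {"targets": [[0.8,0,0,0,0],[0.8,0,0,0.03,0],[0.8,0,0,0.04,0],[0.8,0,0,0.04,0],[0.8,0,0,0.04,0]]}}

```text
time: 7.25
tool_pos: [0.619, -0.1822, 0.2174]
tool_rot: [3.142, -0.0, 1.541]
contact_force: [-0.6, -0.3, 0.3]
opening: 0.0731
grip_force: 0.0
```

```bash
python3 - <<'E'
from h import *
s,im,d,P=wcloud(); ok=d>0; z=P[...,2]; X=P[...,0];Y=P[...,1]
print(s['tool_pos'],s['tool_rot'],s['opening'])
rect(P,ok&(z>.09)&(z<.13)&(abs(X-.62)<.04)&(abs(Y+.18)<.04),'pack w')
rect(P,ok&(abs(z-.055)<.006)&(abs(X-.62)<.1)&(abs(Y+.18)<.1),'charger w')
E
```

```text
[ 0.61900527 -0.18219736  0.21738108] [ 3.14152490e+00 -8.68807076e-06  1.54093282e+00] 0.07314667155569156
pack w 4450 c [ 620.4 -183.3] size [57.2 46. ] ang 88.8 med z 0.1028 mean [ 0.6205 -0.1813  0.1025]
charger w 9478 c [ 620.1 -182.8] size [100.5 110.3] ang 88.2 med z 0.0549 mean [ 0.6202 -0.1747  0.0549]
```

Emit:
{"method": "send_rows", "body": {"targets": [[0.8,-0.029,-0.034,0,0.0715],[0.8,-0.029,-0.034,0,0.0715],[0.8,-0.029,-0.034,0,0.0715],[0.8,-0.029,-0.034,0,0.0715],[0.8,0,0,0,0]]}}

```text
time: 7.8
tool_pos: [0.4999, -0.3223, 0.2158]
tool_rot: [-3.14, 0.001, 1.823]
contact_force: [0.4, 0.1, 0.3]
opening: 0.073
grip_force: 0.0
```

Emit:
{"method": "send_rows", "body": {"targets": [[0.8,0,0,0,0]]}}

```text
time: 7.9
tool_pos: [0.5028, -0.3189, 0.2158]
tool_rot: [3.141, -0.0, 1.824]
contact_force: [-0.2, 0.5, 0.2]
opening: 0.0734
grip_force: 0.0
```

```bash
python3 - <<'E'
from h import *
s,im,d,P=wcloud('w2.png'); ok=d>0; z=P[...,2]; X=P[...,0];Y=P[...,1]
print(s['tool_pos'],s['tool_rot'],s['opening'])
rect(P,ok&(z>.135)&(z<.155)&(abs(X-.503)<.06)&(abs(Y+.318)<.08),'bar w')
rect(P,ok&(z>.10)&(z<.118)&(abs(X-.428)<.05)&(abs(Y+.33)<.06),'small w')
rect(P,ok&(abs(z-.06)<.005)&(abs(X-.46)<.1)&(abs(Y+.32)<.1),'block w')
E
```

```text
[ 0.5027577  -0.31893722  0.21577404] [ 3.14102496e+00 -1.32197170e-04  1.82397298e+00] 0.07339318973916162
bar w 4451 c [ 503.5 -317.1] size [19.9 98.6] ang 14.8 med z 0.1433 mean [ 0.5028 -0.3141  0.143 ]
small w 2112 c [ 430.6 -333.2] size [16.6 69.8] ang 19.0 med z 0.109 mean [ 0.4313 -0.3308  0.1083]
block w 9633 c [ 466.9 -325.7] size [150.5  70.6] ang 12.1 med z 0.0598 mean [ 0.4667 -0.3236  0.0597]
```

View pics/w2.png

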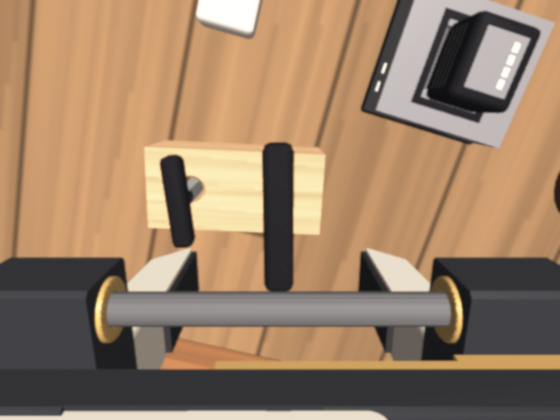

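Big key's bar is vertical in view at (278,215), centred between the fingers. The small key is at (178,200), and the pack is seated in the charger.

Emit:
{"method": "send_rows", "body": {"targets": [[0.5,0.0005,0.0005,0,0.004],[0.5,0,0,-0.02,0],[0.5,0,0,-0.03,0],[0.5,0,0,-0.03,0],[0.5,0,0,-0.021,0]]}}

```text
time: 8.45
tool_pos: [0.5041, -0.3158, 0.1126]
tool_rot: [-3.141, -0.002, 1.833]
contact_force: [0.1, -0.3, -1.2]
opening: 0.0462
grip_force: 0.0
```

Emit:
{"method": "send_rows", "body": {"targets": [[0.5,0,0,0,0],[0.5,0,0,0,0]]}}

```text
time: 8.65
tool_pos: [0.5046, -0.317, 0.1151]
tool_rot: [3.141, 0.0, 1.833]
contact_force: [0.0, -1.1, 0.4]
opening: 0.0456
grip_force: 0.0
```

Emit:
{"method": "send_rows", "body": {"targets": [[0,0,0,0,0],[0,0,0,0,0],[0,0,0,0,0],[0,0,0,0,0],[0,0,0,0,0]], "grip_force": 50}}

```text
time: 9.15
tool_pos: [0.5038, -0.3181, 0.1154]
tool_rot: [3.141, 0.001, 1.831]
contact_force: [-0.3, 0.3, 3.9]
opening: 0.0199
grip_force: 50.0
```

Emit:
{"method": "send_rows", "body": {"targets": [[0,0,0,0,0],[0,0,0,0,0],[0,0,0,0,0],[0,0,0,0,0],[0,0,0,0,0]]}}

```text
time: 9.65
tool_pos: [0.5039, -0.3181, 0.1154]
tool_rot: [3.141, 0.001, 1.831]
contact_force: [-1.2, 0.1, 5.6]
opening: 0.0199
grip_force: 50.0
```

Emit:
{"method": "send_rows", "body": {"targets": [[0,0,0,0.01,0],[0,0,0,0.02,0],[0,0,0,0.03,0],[0,0,0,0.035,0],[0,0,0,0.035,0]]}}

```text
time: 10.15
tool_pos: [0.5033, -0.3174, 0.2457]
tool_rot: [-3.141, -0.001, 1.831]
contact_force: [-0.7, -1.3, -2.0]
opening: 0.0199
grip_force: 50.0
```

Emit:
{"method": "send_rows", "body": {"targets": [[0,0,0,0.03,0],[0,0,0,0.01,0],[0,0,0,0,0],[0,0,0,0,0]]}}

```text
time: 10.55
tool_pos: [0.5032, -0.3173, 0.2828]
tool_rot: [-3.14, -0.003, 1.831]
contact_force: [-0.4, 0.5, -2.5]
opening: 0.0198
grip_force: 50.0
```

```bash
python3 - <<'E'
from h import *
s,im,d,P=wcloud('w3.png'); t=s['tool_pos']
print(t,s['tool_rot'],s['contact_force'],s['torque'],s['opening'])
s2,im,d,c=snap('scene'); P=cloud(d,c['intrinsics'],c['world_to_cam']); z=P[...,2]; X=P[...,0];Y=P[...,1]
m=(d>0)&(abs(X-t[0])<.03)&(abs(Y-t[1])<.03)
for a in np.arange(.165,.29,.0125):
    k=m&(z>=a)&(z<a+.0125)
    if k.sum(): print(round(a,3),k.sum(),np.round(P[k].mean(0),4))
R=c['world_to_cam']; q=R[:3,:3]@t+R[:3,3]; K=c['intrinsics']
u=int(K[0,2]-K[0,0]*q[0]/q[2]); v=int(K[1,2]+K[1,1]*q[1]/q[2]); print(u,v)
cr=im[max(0,v-80):v+120,max(0,u-100):u+100]; save('s3.png',cv2.resize(cr,None,fx=2.5,fy=2.5))
E
```

```text
[ 0.5031799  -0.3173182   0.28282518] [-3.13991048e+00 -2.56227694e-03  1.83098073e+00] [-0.43816065  0.45488753 -2.52383731] [-0.08271789  0.04696443 -0.00758425] 0.019757728735476543
0.165 1 [ 0.5068 -0.3198  0.1769]
0.178 23 [ 0.5053 -0.3219  0.1852]
0.19 45 [ 0.5051 -0.3221  0.1958]
0.203 40 [ 0.5057 -0.3221  0.2089]
0.215 40 [ 0.5058 -0.3218  0.2208]
0.228 42 [ 0.5062 -0.3219  0.2337]
0.24 42 [ 0.5056 -0.3218  0.2452]
0.253 44 [ 0.506  -0.3218  0.2582]
0.265 28 [ 0.5086 -0.3217  0.2701]
0.278 19 [ 0.5145 -0.3237  0.2843]
183 238
```

View pics/s3.png

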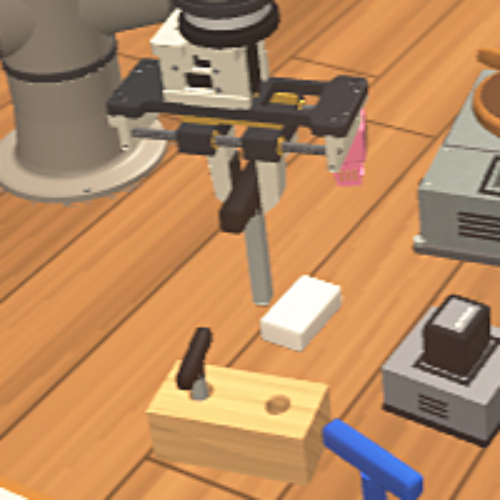

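The key hangs vertical, with its tip at about 0.179 m.

Emit:
{"method": "send_rows", "body": {"targets": [[0,0.0037,0.012,0,-0.0057],[0,0.0037,0.027,0,-0.0057],[0,0.0037,0.042,0,-0.0057],[0,0.0037,0.045,0,-0.0057],[0,0.0037,0.045,0,-0.0057]], "grip_force": 60}}

```text
time: 11.15
tool_pos: [0.5219, -0.1443, 0.2839]
tool_rot: [-3.141, -0.001, 1.802]
contact_force: [1.1, -0.4, -2.4]
opening: 0.0194
grip_force: 60.0
```

Emit:
{"method": "send_rows", "body": {"targets": [[0,0.0037,0.045,0,-0.0057],[0,0.0037,0.045,0,-0.0057],[0,0.0037,0.045,0,-0.0057],[0,0.0037,0.045,0,-0.0057],[0,0.0037,0.042,0,-0.0057]]}}

```text
time: 11.65
tool_pos: [0.5399, 0.0782, 0.2841]
tool_rot: [-3.141, -0.001, 1.774]
contact_force: [0.0, -0.1, -1.5]
opening: 0.0199
grip_force: 60.0
```

Emit:
{"method": "send_rows", "body": {"targets": [[0,0.0037,0.035,0,-0.0057],[0,0.0037,0.02,0,-0.0057],[0,0.0037,0.009,0,-0.0057],[0,0,0,0,0],[0,0,0,0,0]]}}

```text
time: 12.15
tool_pos: [0.5516, 0.1386, 0.2843]
tool_rot: [-3.141, 0.0, 1.757]
contact_force: [0.1, -0.4, -1.4]
opening: 0.0192
grip_force: 60.0
```

```bash
python3 - <<'E'
from h import *
s,im,d,P=wcloud('w4.png'); t=s['tool_pos']; ok=d>0; z=P[...,2]; X=P[...,0];Y=P[...,1]
print(t,s['tool_rot'],s['contact_force'],s['opening'])
rect(P,ok&(abs(z-.144)<.006)&(abs(X-.54)<.04)&(abs(Y-.2)<.04),'knob w')
k=ok&(abs(z-.112)<.004)&(np.hypot(X-.54,Y-.2)<.085); rect(P,k,'wheel w')
k=ok&(z<.135)&(z>.105)&(np.hypot(X-.54,Y-.2)<.01); rect(P,k,'socket w')
s,im,d,c=snap('scene'); P=cloud(d,c['intrinsics'],c['world_to_cam']); z=P[...,2]; X=P[...,0];Y=P[...,1]
m=(d>0)&(abs(X-t[0])<.03)&(abs(Y-t[1])<.03)
for a in np.arange(.165,.29,.025):
    k=m&(z>=a)&(z<a+.025)
    if k.sum(): print(round(a,3),k.sum(),np.round(P[k].mean(0),4))
E
```

```text
[0.55161351 0.1385705  0.28429302] [-3.14061576e+00  3.97591327e-04  1.75653558e+00] [ 0.14703539 -0.40466557 -1.38991073] 0.019232766887693254
knob w 2706 c [541.1 198.3] size [47.9 48.1] ang 10.6 med z 0.1425 mean [0.5411 0.199  0.1424]
wheel w 20723 c [541.  200.8] size [157.6 152.9] ang 9.6 med z 0.1122 mean [0.5392 0.209  0.1121]
socket w 344 c [541.2 198.2] size [15.  15.1] ang 10.6 med z 0.1205 mean [0.541  0.1986 0.1205]
0.165 12 [0.5527 0.1307 0.1863]
0.19 49 [0.5526 0.131  0.2023]
0.215 55 [0.5531 0.133  0.2273]
0.24 53 [0.5531 0.1326 0.2512]
0.265 31 [0.5585 0.1322 0.2757]
```

View pics/w4.png

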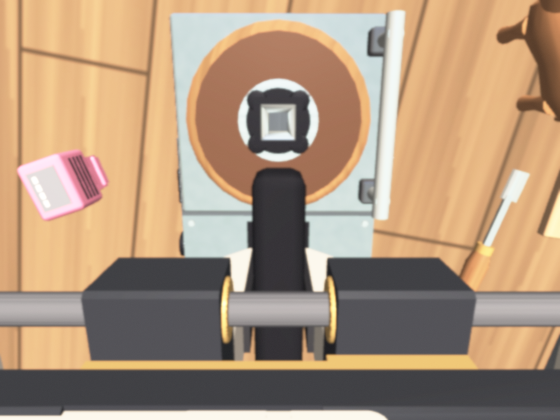

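The socket is clearly visible at (279,122) with flats at 10.6°. Moving over it.

Emit:
{"method": "send_rows", "body": {"targets": [[0,-0.002,0.012,0,0],[0,-0.004,0.02,0,0],[0,-0.003,0.018,0,0],[0,-0.002,0.0095,0,0],[0,0,0,0,0]]}}

```text
time: 12.75
tool_pos: [0.5404, 0.1998, 0.2848]
tool_rot: [3.141, -0.0, 1.758]
contact_force: [0.1, -0.2, -2.5]
opening: 0.0197
grip_force: 60.0
```

Emit:
{"method": "send_rows", "body": {"targets": [[0,0,0,-0.01,0],[0,0,0,-0.005,0],[0,0,0,0,0]]}}

```text
time: 13.05
tool_pos: [0.5403, 0.1979, 0.2682]
tool_rot: [-3.139, 0.0, 1.756]
contact_force: [-0.6, 0.1, -1.9]
opening: 0.0197
grip_force: 60.0
```

```bash
python3 - <<'E'
from h import *
s=observe(); t=s['tool_pos']; print(t,s['tool_rot'])
for n in ['scene','top']:
    s,im,d,c=snap(n); P=cloud(d,c['intrinsics'],c['world_to_cam']); z=P[...,2]; X=P[...,0];Y=P[...,1]
    m=(d>0)&(abs(X-t[0])<.03)&(abs(Y-t[1])<.03)
    for a in np.arange(.14,.27,.0125):
        k=m&(z>=a)&(z<a+.0125)
        if k.sum(): print(n,round(a,3),k.sum(),np.round(P[k].mean(0),4))
    R=c['world_to_cam']; q=R[:3,:3]@(t-[0,0,.11])+R[:3,3]; K=c['intrinsics']
    u=int(K[0,2]-K[0,0]*q[0]/q[2]); v=int(K[1,2]+K[1,1]*q[1]/q[2]); print(u,v)
    if n=='scene': save('s5.png',cv2.resize(im[v-50:v+40,u-60:u+60],None,fx=6,fy=6,interpolation=cv2.INTER_CUBIC))
E
```

```text
[0.54034879 0.19785425 0.2682483 ] [-3.13886233e+00  2.97162443e-04  1.75588464e+00]
scene 0.14 83 [0.5414 0.1931 0.142 ]
scene 0.165 20 [0.5411 0.192  0.1719]
scene 0.178 22 [0.5414 0.1916 0.1839]
scene 0.19 24 [0.5416 0.1919 0.1961]
scene 0.203 22 [0.5412 0.1921 0.2082]
scene 0.215 24 [0.5405 0.1904 0.2211]
scene 0.228 24 [0.5417 0.1906 0.2342]
scene 0.24 24 [0.5423 0.1923 0.2467]
scene 0.253 12 [0.5462 0.1923 0.2584]
scene 0.265 14 [0.5493 0.1909 0.2718]
298 181
215 187
```

View pics/s5.png

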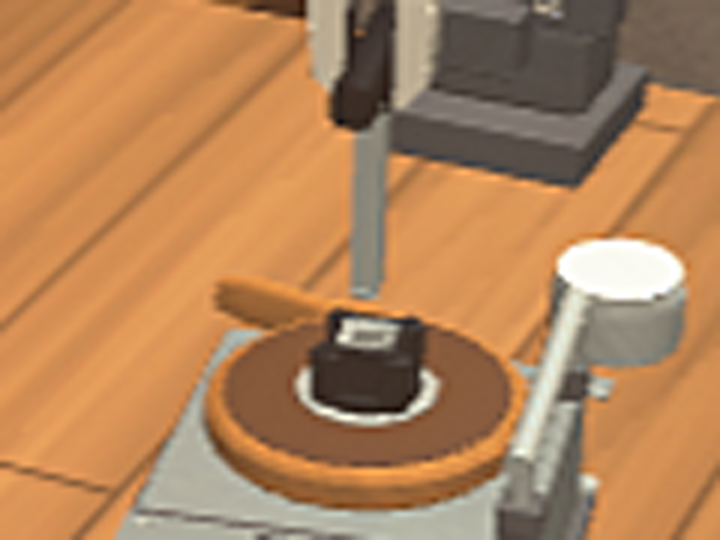

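Shank tip at (366,290), directly above the socket at (368,330). Descending.

Emit:
{"method": "send_rows", "body": {"targets": [[0,0.0002,0.0005,-0.008,0],[0,0,0,-0.008,0],[0,0,0,-0.005,0],[0,0,0,-0.004,0],[0,0,0,-0.004,0]]}}

```text
time: 13.65
tool_pos: [0.541, 0.1992, 0.2403]
tool_rot: [-3.141, 0.0, 1.757]
contact_force: [0.5, -0.7, -2.2]
opening: 0.0199
grip_force: 60.0
```

Emit:
{"method": "send_rows", "body": {"targets": [[0,0,0,-0.004,0],[0,0,0,-0.004,0],[0,0,0,-0.003,0],[0,0,0,0,0],[0,0,0,0,0]]}}

```text
time: 14.15
tool_pos: [0.541, 0.1991, 0.2297]
tool_rot: [-3.141, 0.0, 1.757]
contact_force: [-0.6, -0.0, -2.8]
opening: 0.0199
grip_force: 60.0
```

Emit:
{"method": "send_rows", "body": {"targets": [[0,0,0,-0.003,0],[0,0,0,-0.002,0],[0,0,0,-0.001,0],[0,0,0,0,0],[0,0,0,0,0]]}}

```text
time: 14.65
tool_pos: [0.541, 0.1992, 0.2236]
tool_rot: [-3.141, 0.0, 1.757]
contact_force: [0.4, -0.9, -2.5]
opening: 0.0196
grip_force: 60.0
```

Emit:
{"method": "send_rows", "body": {"targets": [[0,0,0,-0.001,0],[0,0,0,0,0.05],[0,0,0,0,0.1],[0,0,0,0,0.1],[0,0,0,0,0.1]]}}

```text
time: 15.15
tool_pos: [0.5407, 0.1988, 0.2234]
tool_rot: [-3.141, 0.0, 2.11]
contact_force: [-2.8, -2.6, 2.9]
opening: 0.0194
grip_force: 60.0
```

Emit:
{"method": "send_rows", "body": {"targets": [[0,0,0,0,0.1],[0,0,0,0,0.1],[0,0,0,0,0.1],[0,0,0,0,0.1],[0,0,0,0,0.1]]}}

```text
time: 15.65
tool_pos: [0.5404, 0.1988, 0.2234]
tool_rot: [-3.141, -0.0, 2.61]
contact_force: [-2.7, -2.4, 4.1]
opening: 0.0194
grip_force: 60.0
```

Emit:
{"method": "send_rows", "body": {"targets": [[0,0,0,0,0.1],[0,0,0,0,0.1],[0,0,0,0,0.1],[0,0,0,0,0.1],[0,0,0,0,0.1]]}}

```text
time: 16.15
tool_pos: [0.5403, 0.1986, 0.2234]
tool_rot: [-3.141, -0.001, 3.11]
contact_force: [-2.6, -3.7, 2.7]
opening: 0.0198
grip_force: 60.0
```

Emit:
{"method": "send_rows", "body": {"targets": [[0,0,0,0,0.1],[0,0,0,0,0.1],[0,0,0,0,0.1],[0,0,0,0,0],[0,0,0,0,0]]}}

```text
time: 16.65
tool_pos: [0.5402, 0.1985, 0.2234]
tool_rot: [-3.141, -0.002, -2.876]
contact_force: [-3.6, -4.4, 5.2]
opening: 0.0196
grip_force: 60.0
```

```bash
python3 - <<'E'
from h import *
s,im,d,P=wcloud('w6.png'); print(s['tool_pos'],s['tool_rot'],s['torque'],s['qpos'][5])
ok=d>0; z=P[...,2]; X=P[...,0];Y=P[...,1]
rect(P,ok&(abs(z-.144)<.006)&(np.hypot(X-.54,Y-.2)<.04),'knob w')
E
```

```text
[0.54019613 0.19854941 0.22340568] [-3.14074143e+00 -1.69655184e-03 -2.87635857e+00] [-0.90507088  0.90013155 -0.09330066] -1.6161924881682133
knob w 741 c [540.6 198.1] size [47.8 49.2] ang 6.3 med z 0.142 mean [0.5405 0.1918 0.1419]
```

View pics/w6.png

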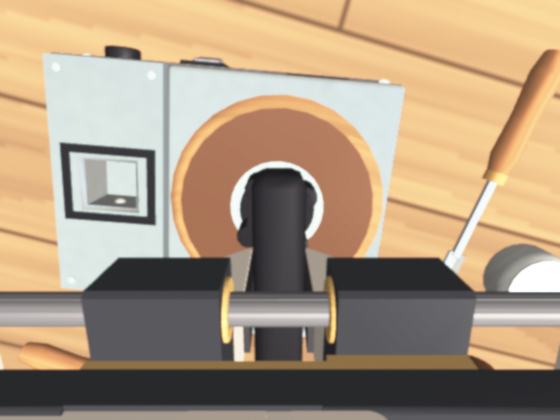

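The knob lobes now read 6.3° (mod 90°), which is about 86° of slackening. Relieve the torque, release and withdraw.

Emit:
{"method": "send_rows", "body": {"targets": [[0,0,0,0,-0.05],[0,0,0,0,-0.04],[0,0,0,0,0],[0.5,0,0,0,0],[0.5,0,0,0,0]]}}

```text
time: 17.2
tool_pos: [0.5414, 0.1997, 0.2228]
tool_rot: [3.141, 0.001, -2.965]
contact_force: [0.4, 0.2, -0.2]
opening: 0.0311
grip_force: 0.0
```

Emit:
{"method": "send_rows", "body": {"targets": [[0.5,0,0,0,0],[0.5,0,0,0,0],[0.5,0,0,0,0],[0.5,0,0,0.01,0],[0.5,0,0,0.02,0]]}}

```text
time: 17.7
tool_pos: [0.5403, 0.1991, 0.2522]
tool_rot: [3.142, -0.003, -2.966]
contact_force: [0.4, 0.1, 0.9]
opening: 0.0459
grip_force: 0.0
```

Emit:
{"method": "send_rows", "body": {"targets": [[0.5,0,0,0.03,0],[0.5,0,0,0.03,0],[0.5,0,0,0.03,0],[0.5,0,0,0,0],[0.5,0,0,0,0]]}}

```text
time: 18.2
tool_pos: [0.5411, 0.1993, 0.3436]
tool_rot: [3.141, 0.002, -2.966]
contact_force: [0.4, 0.3, -0.7]
opening: 0.0461
grip_force: 0.0
```

```bash
python3 - <<'E'
from h import *
s,im,d,P=wcloud(); print(s['tool_pos'],s['tool_rot'],s['opening'],s['contact_force'])
ok=d>0; z=P[...,2]; X=P[...,0];Y=P[...,1]
rect(P,ok&(abs(z-.144)<.006)&(np.hypot(X-.54,Y-.2)<.04),'knob w')
rect(P,ok&(abs(z-.252)<.012)&(np.hypot(X-.54,Y-.2)<.06),'bar w')
s,im,d,c=snap('scene'); P=cloud(d,c['intrinsics'],c['world_to_cam']); z=P[...,2]; X=P[...,0];Y=P[...,1]
m=(d>0)&(abs(X-.54)<.03)&(abs(Y-.198)<.03)
for a in np.arange(.15,.23,.0125):
    k=m&(z>=a)&(z<a+.0125)
    if k.sum(): print(round(a,3),k.sum(),np.round(P[k].mean(0),4))
rect(P,(d>0)&(abs(z-.11)<.014)&(abs(X-.62)<.04)&(abs(Y+.18)<.04),'pack')
k=m&(z>.225)&(z<.27); rect(P,k,'bar'); print(np.percentile(z[k],[2,98]))
save('s7.png',cv2.resize(im[120:300,200:440],None,fx=3,fy=3))
E
```

```text
[0.54114093 0.19931231 0.34361731] [ 3.14138393e+00  1.88054994e-03 -2.96621774e+00] 0.04614305188633862 [ 0.43032468  0.27665067 -0.66891098]
knob w 721 c [540.8 198.6] size [48.7 48.3] ang 5.0 med z 0.1423 mean [0.5397 0.2009 0.1422]
bar w 3932 c [539.9 197.9] size [98.9 19.9] ang 9.4 med z 0.2513 mean [0.537  0.1973 0.2509]
0.15 23 [0.5422 0.1911 0.1561]
0.162 21 [0.542  0.1895 0.1696]
0.175 23 [0.5421 0.1913 0.1806]
0.188 24 [0.5422 0.1906 0.1936]
0.2 24 [0.5417 0.1913 0.206 ]
0.213 23 [0.5415 0.1928 0.2175]
0.225 58 [0.54   0.1886 0.2328]
pack 346 c [ 620.4 -187.5] size [59.5 47.1] ang 87.4 med z 0.1017 mean [ 0.6222 -0.1898  0.1015]
bar 202 c [540.6 193.6] size [64.4 25. ] ang 12.9 med z 0.2444 mean [0.5401 0.19   0.2428]
[0.22603009 0.25261334]
```

View pics/s7.png

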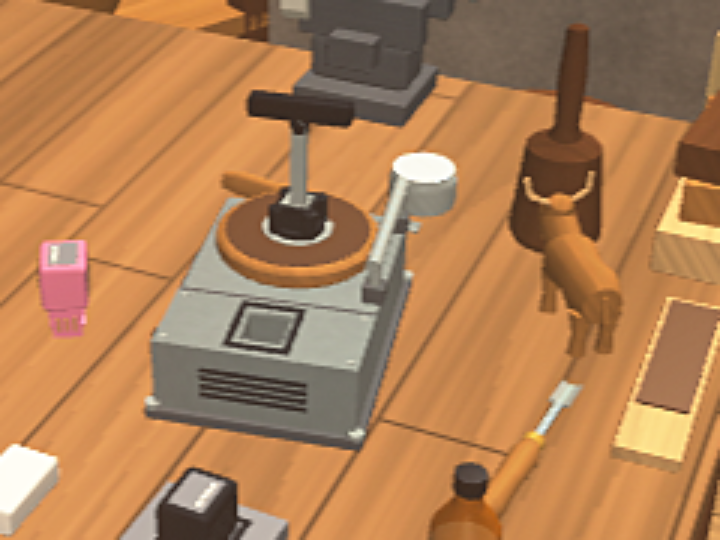

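The key stands upright at (298,150) and fully in the knob: its bar top reads 0.251–0.252 m, as expected at full depth. The knob is about 85° slack, the pack is home in the charger, and the gripper is clear. Handing in.

```bash
python3 -c "
from cell import *
print(hand_in())"
```

```text
the job is handed in; nothing more can be done
None
```

The job is handed in, with no verdict returned; my last camera check showed the pack fully home in the charger, the big key upright and fully in the knob, the knob slackened about 85°, and the gripper clear.

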